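Turn the cam low, then push the vial carriage home

ROBOT

A 7-joint arm with a two-finger parallel gripper is mounted at the origin on the work surface. World frame = base frame: x ahead of the robot, y to its left, z up, the work surface at z = 0. Lengths are in mm, angles in rad, forces in N, time in s.
With the tool pointing down it reaches from about 400 to 850 mm from the base axis. Payload 4.4 kg.
Tool frame: the origin (TCP) lies between the finger pads; the fingertips stand 14 mm ahead of it and the grasp point (between the pads) lies 5 mm behind it; x points along the fingers, y is the direction in which the jaws open and shut, and the axes are right-handed (so a half turn about x gives the same grasp; the last joint's range is limited). The gripper opens to 94 mm and grips with 3 to 60 N. Pads are 16 mm wide; open, the fingers measure 119 mm over their backs; the gripper's body (75 mm by 177 mm) begins 78 mm behind the grasp point.
Start: joints at [-1.233, 0.628, 0.038, 1.517, -0.027, 0.996, -0.02], TCP at [255.373, 597.748, 219.478] pointing down, gripper open.
Joint ranges: [-3.06, 3.06], [-0.37, 2.12], [-1.25, 1.32], [0.18, 2.47], [-1.1, 4.24], [0.23, 1.98], [-2.94, 2.94]. Speed limits (rad/s): [2.57, 2.57, 3.14, 3.14, 3.14, 3.14, 3.14].

INTERFACE

Orientations are given as a unit quaternion [w, x, y, z].
In Python, from bench import env, optics, job gives the robot as it stands.
- The arm moves only by the tool arm_command, never from a script. Its argument "rows" is a list of rows, each a list of 2 entries, a list of its own where there are three numbers: the shift along the tool's x, y, z in m, then the turn, a rotation vector about the tool's x, y, z in rad. A call has 1 to 12 rows; each row is the pose to reach, as a shift and turn from the pose commanded when the call began, along the tool's axes at that moment; what a row does not reach only later rows make up. A row lasts 1/10 s, in which the tool goes at most 50 mm and 8.59 degrees, less where a joint would pass 70% of its speed; a pose out of reach is approached as far as the arm can. A call with a gripper value outside its range is refused whole. "hand" is the closure, from 0 (fully open) to 1 (shut), set as the call begins (left out, the last holds). The fingers move at their own pace and stop on an object; "grip_force" is the grip in N (left out, the last holds). Time passes only in rows, so rows that repeat a pose let the fingers close. It gives the time, the measured TCP pose, the force and the opening at its end, in the units of the state.
- env.state(): the state, without advancing time (a new reading comes with each control period).
- optics.read_camera(name): name is "scene" or "top" or "wrist"; returns (picture, depth): 384x512x3 uint8, red, green, blue; 384x512 float32, mm along the optical axis (not along the pixel's ray), 0 where there is no reading.
- optics.get_calibration(name): a dict with "mtx" (3x3 intrinsics, pixels), "world_from_camera" (4x4, takes a point from camera to world coordinates); the wrist camera has in their place "tool_from_camera" (4x4, takes a point from camera to tool coordinates, whose origin is the TCP and whose axes are the tool frame's). Camera axes: x right, y up, looking along -z (the intrinsics and any distortion apply to the point x, -y, -z); pixel columns grow to the right and rows downward; lengths in mm; the calibration is good to about 2 mm. The wrist camera is an equidistant fisheye: a pixel r from the principal point sees the ray r / f radians off the axis. A picture is of the moment at which its call begins: read the wrist's pose just before it. get_calibration takes no time and is no camera call.
- job.close_job(): hands the job in, once; it reports no verdict.
The state is a dict: "clock": time; "joints": joint angles; "qvel": joint speeds; "effort": joint torques, N m; "tool_pos": TCP position; "tcp_rot": TCP orientation; "ft_force": force on the tool from outside, world axes, zero at the start; "moment": the same for the moment, N m; "width": opening from 0.0 (shut) to 1.0 (fully open).
Only numpy, scipy, OpenCV 4.12 (cv2) and the standard library are available. Lean on these libraries where they do the work, as an engineer would, in place of code of your own. Each camera call takes 0.05 s, during which the arm holds its last target.

TASK

With the fingertips only, gently push the red lever round clockwise until it points straight to the right, at the green mark, so that the cam's low point faces the carriage; only then push the blue plate gently forward until the vial carriage is fully home against its stop. Do not grip or lift anything, do not force the carriage against the cam, and leave the vials standing in the carriage and everything else where it is.

Things in the scene. Friction and masses are not known exactly. Their poses are not given: they have to be found in the camera images.
- fixture: fixed loading fixture of a bench turbidity reader: aluminium plate 262 x 250 mm, 12 thick, on the bench; place and yaw vary. Origin on the vertical cam axis at bench height; x = carriage's forward direction (away from the robot), y left, z up. Two black posts (22 x 18 mm, tops 82 mm above the bench) stand at x = -62, y = +/-83 mm in its frame
- cam_axis (a point): point on the vertical cam axis, 55 mm above the bench (its axes are those of the fixture)
- cam (a joint): cam angle, rad, growing anticlockwise from above, stops at -0.25 and 3.0; friction 0.12 N m, stays where left. At 0 the cam's low point faces the carriage, its lobe points forward and the lever points straight right (fixture -y) to the green mark. Starts at 1.9 to 2.9, lever pointing forward-left: turn it clockwise; the lever sweeps over the front, clear of the carriage
- lever_mid (a point): point on the red lever bar, 50 mm from the cam axis, 54 mm above the bench; the lever points along its own -y (cam angle minus 90 degrees from fixture x). Bar 12 mm wide, 10 to 80 mm from the axis, 44 to 64 mm above the bench; at its end, 80 mm out, a black round knob, diameter 18, 44 to 80 mm above the bench. The hub, radius 14 mm, reaches 64 mm above the bench
- lobe (a point): red dot on the high lobe of the cam, 41 mm from the axis, 38 mm above the bench. The cam is a brass eccentric disc, radius 30 mm, centre 20 mm off the cam axis, 24 to 38 mm above the bench; the point's x axis points outward along the lobe. It blocks the carriage's nose unless its low side faces it
- nose_tip (a point): tip of the steel follower nose on the front of the carriage, 30 mm wide, 31 mm above the bench, 60 mm behind the cam axis at the start. It meets the cam disc
- carriage (a joint): how far the carriage is pushed forward, m: 0 at the start, 0.048 fully home at its rigid end stop. Slides along fixture x with about 2 N friction and stays where left. With the cam high it is stopped part-way; with the cam within 0.4 rad of low it goes fully home without touching the cam
- push_face (a point): centre of the rear face of the blue upright plate on the rear of the carriage (80 mm wide, 6 mm thick, 18 to 76 mm above the bench), where to push forward (fixture +x); 48 mm above the bench, 141 mm behind the cam axis at the start
- vial0_mid (a point): middle of a loose glass vial with a red cap, 16 mm diameter (cap 17 mm), 60 mm tall, standing 18 mm deep in a bore of the white carriage block (50 x 120 mm, top 46 mm above the bench); the point is 58 mm above the bench and the cap's top 88 mm; it rides along and must not be lifted
- vial1_mid (a point): middle of a loose glass vial with a blue cap, 16 mm diameter (cap 17 mm), 60 mm tall, standing 18 mm deep in a bore of the white carriage block (50 x 120 mm, top 46 mm above the bench); the point is 58 mm above the bench and the cap's top 88 mm; it rides along and must not be lifted
- vial2_mid (a point): middle of a loose glass vial with a red cap, 16 mm diameter (cap 17 mm), 60 mm tall, standing 18 mm deep in a bore of the white carriage block (50 x 120 mm, top 46 mm above the bench); the point is 58 mm above the bench and the cap's top 88 mm; it rides along and must not be lifted
- vial3_mid (a point): middle of a loose glass vial with a blue cap, 16 mm diameter (cap 17 mm), 60 mm tall, standing 18 mm deep in a bore of the white carriage block (50 x 120 mm, top 46 mm above the bench); the point is 58 mm above the bench and the cap's top 88 mm; it rides along and must not be lifted
- spare_red_mid (a point): middle of a loose spare vial with a red cap, 16 mm diameter, 60 mm tall, standing on the left rear of the fixture plate (top 72 mm above the bench); leave it
- spare_blue_mid (a point): middle of a loose spare vial with a blue cap, 16 mm diameter, 60 mm tall, standing on the left rear of the fixture plate (top 72 mm above the bench); leave it
- bottle: reagent bottle with blue cap, diameter 70 mm, 130 mm tall, origin under its centre; stands to the right of the fixture; leave it
- beaker: glass beaker, diameter 66 mm, 85 mm tall, origin under its centre; stands to the left of the fixture; leave it
- jar: small jar, diameter 56 mm, 60 mm tall, origin under its centre; stands forward-right of the fixture; leave it
- tube_rack: clear rack 60 x 170 mm with four capped tubes, 136 mm tall, origin under its centre; stands to the left of the fixture; leave it

How it is judged (in metres and radians):
On the way, in this order (a step that is already met when the one before it is completed fails the run):
1. the cam is turned to its low point (within 0.4 rad) while the carriage is still back (pushed forward less than 15 mm) (value of joint cam between -0.4 and 0.4 rad and value of joint carriage below 0.015 m), for 0.2 s.
2. the carriage is pushed fully home (within 3 mm), the cam still at its low point (value of joint cam between -0.4 and 0.4 rad and value of joint carriage above 0.045 m), for 0.2 s.
At the end, for the whole second after the job is handed in: The cam rests within 0.4 rad of its low point, the carriage rests within 3 mm of fully home, the four vials stand upright in their bores, and the spare vials and the other things are within 20 mm of where they stood (all of step 2 and velocity of joint carriage between -0.005 and 0.005 m/s and velocity of joint cam between -0.05 and 0.05 rad/s and height (world z) of each of vial0_mid, vial1_mid, vial2_mid, vial3_mid below 0.064 m and angle between each of vial0_mid, vial1_mid, vial2_mid, vial3_mid's own z axis and vertical below 0.2 rad and angle between each of spare_red_mid, spare_blue_mid's own z axis and vertical below 0.1 rad and distance of each of spare_red_mid, spare_blue_mid, bottle, beaker, jar, tube_rack from where it was at the start of the episode below 0.02 m); the robot touches nothing.
It fails at once if a vial in the carriage is lifted or tipped (height (world z) of any of vial0_mid, vial1_mid, vial2_mid, vial3_mid above 0.07 m or angle between any of vial0_mid, vial1_mid, vial2_mid, vial3_mid's own z axis and vertical above 0.35 rad).
It fails at once if a spare vial or another thing on the bench is moved by more than 20 mm (distance of any of spare_red_mid, spare_blue_mid, bottle, beaker, jar, tube_rack from where it was at the start of the episode above 0.02 m).
It fails at once if the carriage is forced against the cam with more than 15 N (contact force between carriage and cam above 15 N).
It fails at once if the cam or the carriage is gripped or shoved (more than 25 N on the cam, 35 N on the carriage) (contact force between the fingers and cam above 25 N or contact force between the fingers and carriage above 35 N).
It also fails if it takes over 59 s, if anything falls off the work surface, if the arm or the gripper's body presses on something with over 40 N, if the wrist force passes 120 N, or if a joint passes its speed limit or range.

## Working session

There is one attempt and no reset: what is moved stays moved. The work goes in short steps, Python scripts to look and compute and a tool call to move; the robot and the scene stay as the last step left them, time stands still between calls to the robot, and variables do not carry over. Pictures are saved under pics/ and viewed, and the job is handed in when it is done.

Besides the shell and the picture viewer there is one more tool, called after "Call:" as name([rows], argument=value, ...), one row to a line, values as JSON. arm_command: Moves the arm, as the interface text tells. Its arguments: {"type":"object","properties":{"rows":{"type":"array","items":{"type":"array"}},"hand":{"type":"number"},"grip_force":{"type":"number"}},"required":["rows"]}

```bash
ls; mkdir -p pics
python3 - <<'E'
from bench import env, optics, job
import cv2, numpy as np
print(env.state())
for n in ["scene","top"]:
    p,d=optics.read_camera(n)
    cv2.imwrite(f"pics/{n}0.png",p[:,:,::-1]); np.save(f"pics/{n}0_d.npy",d); np.save(f"pics/{n}0.npy",p)
    c=optics.get_calibration(n); print(n,c)
print(optics.get_calibration("wrist"))
E
```

```text
pics
{'clock': 0.0, 'joints': array([-1.23282589,  0.62930707,  0.03845518,  1.51835034, -0.02701344,
        0.99633389, -0.02000269]), 'qvel': array([ 0.00133213,  0.00037425, -0.00047956, -0.00182471,  0.00128142,
        0.0010163 , -0.00082755]), 'effort': array([ 5.42104772e-04, -5.49718630e+01,  1.14340782e+00, -1.86636364e+01,
       -5.22924447e-02,  2.35995487e-02,  1.66156688e-04]), 'tool_pos': array([255.10029785, 597.1469236 , 218.58532711]), 'tcp_rot': array([ 0.69261725,  0.14114099,  0.69287057, -0.14244627]), 'ft_force': array([ 0.76469796, -0.2162026 , -0.18901714]), 'moment': array([-0.01039706, -0.0059355 ,  0.07872775]), 'width': 1.0000398336370904}
scene {'mtx': array([[427.96635971,   0.        , 251.59329197],
       [  0.        , 427.96635971, 197.08106518],
       [  0.        ,   0.        ,   1.        ]]), 'world_from_camera': array([[-6.58657439e-01, -4.25345119e-01,  6.20686642e-01,
         1.12583895e+03],
       [ 7.52418984e-01, -3.65735313e-01,  5.47816898e-01,
         5.26977094e+02],
       [-6.00422019e-03,  8.27840088e-01,  5.60932026e-01,
  
[... 465 characters left out ...]
1],
       [-9.23713602e-03,  1.81374447e-01,  9.83370726e-01,
         9.78414786e+02],
       [ 0.00000000e+00,  0.00000000e+00,  0.00000000e+00,
         1.00000000e+00]])}
{'mtx': array([[297.31863964,   0.        , 250.67030059],
       [  0.        , 297.31863964, 190.42961866],
       [  0.        ,   0.        ,   1.        ]]), 'tool_from_camera': array([[ 9.37905382e-04,  2.48439854e-01, -9.68646870e-01,
        -1.65359521e+02],
       [ 9.99999454e-01,  2.12353363e-04,  1.02272762e-03,
         1.17129334e+00],
       [ 4.59781722e-04, -9.68647301e-01, -2.48439520e-01,
        -7.10803121e+01],
       [ 0.00000000e+00,  0.00000000e+00,  0.00000000e+00,
         1.00000000e+00]])}
```

View pics/top0.png

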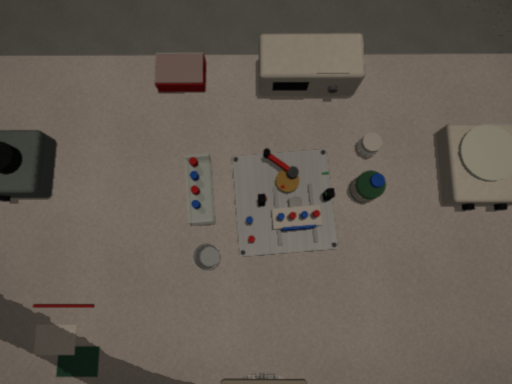

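View pics/scene0.png

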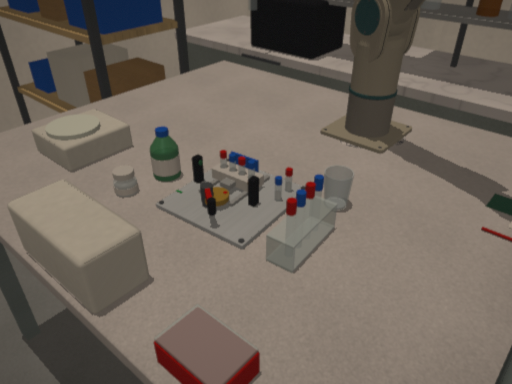

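```bash
cat > h.py <<'E'
import numpy as np, cv2
from bench import env, optics, job
def ray(cal,u,v):
    K=cal["mtx"];T=cal["world_from_camera"]
    d=np.array([(u-K[0,2])/K[0,0],-(v-K[1,2])/K[1,1],-1.0])
    return T[:3,3],T[:3,:3]@d
def onz(cal,u,v,z):
    o,d=ray(cal,u,v); return o+d*(z-o[2])/d[2]
def proj(cal,p):
    K=cal["mtx"];T=cal["world_from_camera"]
    c=T[:3,:3].T@(np.asarray(p,float)-T[:3,3])
    return np.array([K[0,2]+K[0,0]*c[0]/-c[2],K[1,2]+K[1,1]*(-c[1])/-c[2]])
def cloud(cal,d):
    K=cal["mtx"];T=cal["world_from_camera"];h,w=d.shape
    u,v=np.meshgrid(np.arange(w),np.arange(h))
    P=np.stack([(u-K[0,2])/K[0,0]*d,-(v-K[1,2])/K[1,1]*d,-d],-1)
    return P@T[:3,:3].T+T[:3,3]
E
python3 - <<'E'
from h import *
p=np.load("pics/top0.npy");d=np.load("pics/top0_d.npy");cal=optics.get_calibration("top")
c=p[130:275,175:400]; cv2.imwrite("pics/topcrop0.png",cv2.resize(np.clip(c[:,:,::-1]*1.5,0,255).astype(np.uint8),None,fx=3.5,fy=3.5,interpolation=cv2.INTER_CUBIC))
P=cloud(cal,d); print("bench z",np.median(P[300:340,200:300,2]), "plate z",np.median(P[240:250,245:270,2]))
hsv=cv2.cvtColor(p,cv2.COLOR_RGB2HSV)
for name,lo,hi in [("red",(0,150,60),(6,255,255)),("red2",(174,150,60),(180,255,255)),("blue",(100,140,50),(130,255,255)),("brass",(12,120,80),(28,255,255)),("green",(50,100,50),(90,255,255)),("black",(0,0,0),(180,255,28))]:
    m=cv2.inRange(hsv,lo,hi); m[:, :180]=0;m[:,400:]=0;m[:130]=0;m[280:]=0
    n,l,s,ce=cv2.connectedComponentsWithStats(m)
    for i in range(1,n):
        if s[i,4]>=5:
            z=np.percentile(P[...,2][l==i],70); print(name,s[i],ce[i].round(1),"z",round(z), onz(cal,*ce[i],z).round(0))
E
```

```text
bench z 0.3314853488592462 plate z 12.428585270512542
red [268 154  21  17 113] [278.3 162. ] z 65 [619. -39.  65.]
red [189 157   8   8  46] [192.7 160.7] z 137 [604. 161. 137.]
red [281 185   3   3   6] [282.3 186.2] z 39 [563. -50.  39.]
red [191 186   8   8  47] [194.6 189.3] z 137 [537. 155. 137.]
red [313 210   6   7  33] [315.5 213.2] z 88 [ 489. -123.   88.]
red [289 212   7   7  34] [292.2 215.2] z 89 [484. -68.  89.]
red [249 236   5   6  27] [250.9 238.6] z 73 [430.  28.  73.]
blue [191 171   7   8  40] [193.8 174.8] z 137 [571. 158. 137.]
blue [371 173  14  14 146] [377.2 180. ] z 131 [ 560. -259.  131.]
blue [192 200   8   8  45] [195.5 203.7] z 137 [505. 152. 137.]
blue [301 212   6   6  28] [303.8 214.3] z 90 [486. -96.  90.]
blue [278 214   6   6  29] [280.3 216.3] z 88 [482. -41.  88.]
blue [247 217   5   6  26] [249.  219.5] z 74 [476.  33.  74.]
blue [282 225  34   6  79] [298.  227.5] z 76 [456. -83.  76.]
brass [276 171  23  21 293] [286.2 182. ] z 39 [574. -60.  39.]
green [323 173   5   1   5] [325. 173.] z 15 [ 602. -163.   15.]
green [364 186  20  11 115] [373.2 191.2] z 101 [ 539. -258.  101.]
black [264 149   6   9  37] [266.1 152.8] z 81 [638.  -9.  81.]
black [287 174   6   4   8] [289.2 176.1] z 57 [585. -66.  57.]
black [323 189  11  12  92] [328.  194.4] z 82 [ 535. -156.   82.]
black [258 194   7  12  68] [261.2 199.8] z 82 [522.   4.  82.]
```

View pics/topcrop0.png

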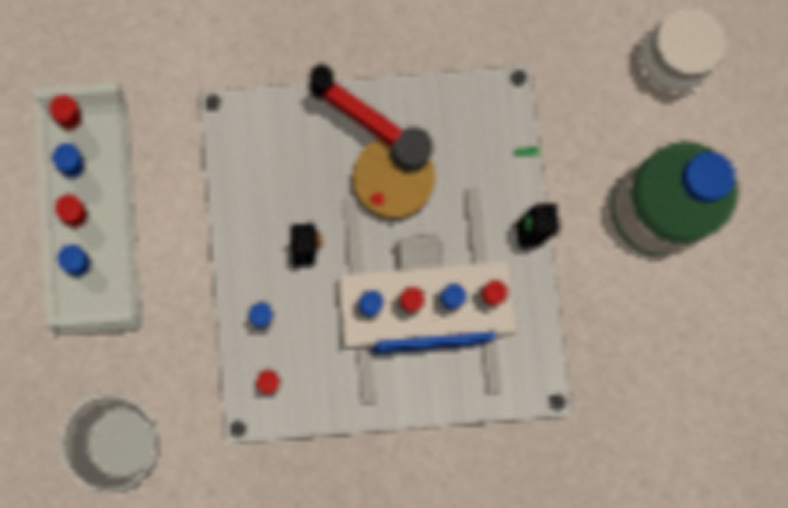

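Run:
```python
from h import *
p=np.load("pics/top0.npy");cal=optics.get_calibration("top")
S=lambda x,y:(175+(x+.5)/3.5-.5,130+(y+.5)/3.5-.5)
hub=onz(cal,*S(411,149),64)[:2];print("hub",hub)
cs=[onz(cal,*S(*q),13)[:2] for q in [(212,102),(518,77),(557,402),(237,428)]]
print("screws",np.round(cs,1),[np.linalg.norm(cs[i]-cs[(i+1)%4]).round(1) for i in range(4)])
for a,b in [(0,1),(3,2)]:
    e=cs[a]-cs[b];print("yaw",np.arctan2(-e[0],e[1]))
for a,b in [(0,3),(1,2)]:
    e=cs[a]-cs[b];print("yaw",np.arctan2(e[1],e[0]))
yaw=0.083
f=np.array([np.cos(yaw),np.sin(yaw)]);l=np.array([-f[1],f[0]])
knob=onz(cal,*S(321,76),80)[:2];v=knob-hub;print("knob",knob,np.linalg.norm(v),"cam",np.arctan2(v@l,v@f)+np.pi/2)
dot=np.array([563,-50]);v=dot-hub;print("dot",np.linalg.norm(v),"cam",np.arctan2(v@l,v@f))
g=onz(cal,*S(526,152),14)[:2];print("green rel",(g-hub)@f,(g-hub)@l)
for n,q in dict(postL=(522,4),postR=(535,-156),plate=(456,-83),v0=(482,-41),v3=(489,-123),bottle=(560,-259),spb=(476,33)).items():
    w=np.array(q)-hub;print(n,(w@f).round(1),(w@l).round(1))
```

```text
hub [593.37001321 -72.95122269]
screws [[ 641.5   69.9]
 [ 660.4 -159.7]
 [ 418.9 -179.3]
 [ 400.4   50.3]] [np.float64(230.4), np.float64(242.4), np.float64(230.3), np.float64(241.9)]
yaw 0.08217557364874707
yaw 0.080340663993959
yaw 0.0812476697970914
yaw 0.08089177792161203
knob [642.13643784  -9.39861407] 80.10679268170233 cam 2.404086331682442
dot 38.06699785096913 cam 2.4114408620362418
green rel 1.5941028142728493 -90.95881117256937
postL -64.7 82.6
postR -65.1 -77.9
plate -137.7 1.4
v0 -108.3 41.1
v3 -108.2 -41.2
bottle -48.7 -182.6
spb -108.2 115.3
```

```bash
cat >> h.py <<'E'
from scipy.spatial.transform import Rotation as Ro
AX=np.array([593.5,-73.0]);YAW=0.081
def Rw(q): return Ro.from_quat([q[1],q[2],q[3],q[0]])
def fx2w(x,y): 
    c,s=np.cos(YAW),np.sin(YAW); return AX+np.array([c*x-s*y,s*x+c*y])
def pusher(cam,gap=0,r=48):
    phi=cam-np.pi/2; u=np.array([np.cos(phi),np.sin(phi)]); n=np.array([u[1],-u[0]])
    s=12.5*abs(n[1])+8*abs(n[0])
    return fx2w(*(r*u-n*(6+s+gap)))
E
python3 - <<'E'
from h import *
s=env.state();R=Rw(s["tcp_rot"]).as_matrix();print(R.round(3))
for cam,g in [(2.405,15),(2.405,0),(2,0),(1.5,0),(1,0),(.5,0),(0,0)]: print(cam,pusher(cam,g).round(1))
# desired orientation: x down, y = +-fixture left
l=np.array([-np.sin(YAW),np.cos(YAW),0]);x=np.array([0,0,-1.])
for sg in (1,-1):
    y=sg*l;D=np.stack([x,y,np.cross(x,y)],1)
    print(sg,(Ro.from_matrix(R.T@D)).as_rotvec().round(3))
t=np.array([*pusher(2.405,20),219]);print(t,(R.T@(t-s["tool_pos"])).round(1))
E
```

```text
[[-0.001  0.393  0.92 ]
 [-0.002  0.92  -0.393]
 [-1.    -0.002  0.   ]]
2.405 [594.8 -13.4]
2.405 [606.7 -22.6]
2 [625.3 -31.5]
1.5 [641.3 -53.5]
1 [645.7 -77.2]
0.5 [ 635.7 -102.7]
0 [ 611.3 -119.7]
1 [-0.485 -0.     0.002]
-1 [2.657e+00 2.000e-03 0.000e+00]
[590.79853815 -10.36884248 219.        ] [ 4.000e-01 -4.268e+02  5.474e+02]
```

Call:
arm_command([
  [[0,-0.427,0.547],[-0.485,0,0]],
  [[0,-0.427,0.547],[-0.485,0,0]],
  [[0,-0.427,0.547],[-0.485,0,0]],
  [[0,-0.427,0.547],[-0.485,0,0]],
  [[0,-0.427,0.547],[-0.485,0,0]],
  [[0,-0.427,0.547],[-0.485,0,0]],
  [[0,-0.427,0.547],[-0.485,0,0]],
  [[0,-0.427,0.547],[-0.485,0,0]],
  [[0,-0.427,0.547],[-0.485,0,0]],
  [[0,-0.427,0.547],[-0.485,0,0]],
  [[0,-0.427,0.547],[-0.485,0,0]],
  [[0,-0.427,0.547],[-0.485,0,0]],
], hand=1, grip_force=5)

```text
clock: 1.3
tool_pos: [545.7, 70.4, 219.3]
tcp_rot: [0.706, -0.029, 0.707, 0.029]
ft_force: [0.1, 0.7, -0.2]
width: 0.017
```

Run:
```python
from h import *
s=env.state();R=Rw(s["tcp_rot"]).as_matrix();print(s["tool_pos"],R.round(3),s["joints"].round(2))
t=np.array([*pusher(2.405,18),219]);print(t,(R.T@(t-s["tool_pos"])).round(1))
```

```text
[545.702546    70.44241133 219.28581919] [[-0.    -0.081  0.997]
 [ 0.     0.997  0.081]
 [-1.     0.    -0.   ]] [-0.14  0.49 -0.06  1.8   0.04  0.86  1.43]
[592.38391169 -11.58810075 219.        ] [  0.3 -85.5  39.9]
```

Call:
arm_command([
  [[0,-0.045,0.02],[0,0,0]],
  [[0,-0.086,0.04],[0,0,0]],
  [[0,-0.086,0.04],[0,0,0]],
  [[0.04,-0.086,0.04],[0,0,0]],
  [[0.08,-0.086,0.04],[0,0,0]],
  [[0.1,-0.086,0.04],[0,0,0]],
  [[0.1,-0.086,0.04],[0,0,0]],
])

```text
clock: 2.0
tool_pos: [589.0, -9.3, 116.2]
tcp_rot: [0.704, -0.029, 0.709, 0.029]
ft_force: [0.6, -0.0, 0.1]
width: 0.007
```

Run:
```python
from h import *
s=env.state();print(s["tool_pos"],s["ft_force"])
for n in ["top","wrist"]:
    p,d=optics.read_camera(n)
    if n=="top": p=p[130:275,175:400]
    cv2.imwrite(f"pics/{n}1.png",cv2.resize(np.clip(p[:,:,::-1]*1.5,0,255).astype(np.uint8),None,fx=3.5 if n=="top" else 1.5,fy=3.5 if n=="top" else 1.5,interpolation=cv2.INTER_CUBIC))
```

```text
[588.98349877  -9.33170617 116.21925228] [ 0.64639683 -0.02161736  0.10196037]
```

View pics/wrist1.png

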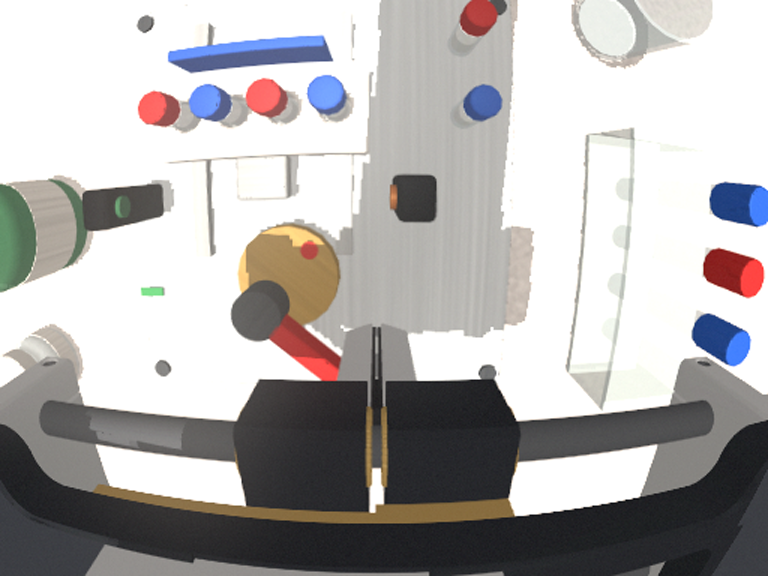

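View pics/top1.png

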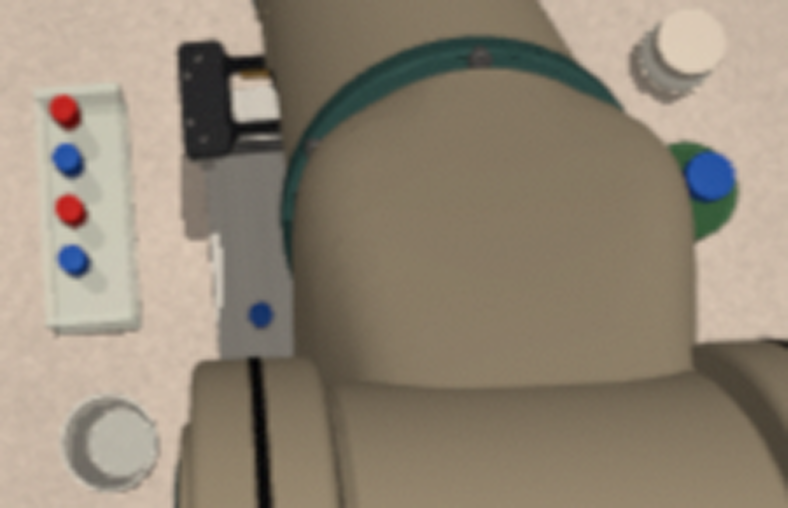

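Run:
```python
from h import *
c=optics.get_calibration("wrist");T=c["tool_from_camera"];K=c["mtx"]
def pj(p):
    q=T[:3,:3].T@(np.array(p,float)-T[:3,3]); x,y,z=q[0],-q[1],-q[2]
    r=np.hypot(x,y);th=np.arctan2(r,z);return np.array([K[0,2]+K[0,0]*th*x/r,K[1,2]+K[1,1]*th*y/r])*1.5
for x in (14,0,-10,-20,-30,-40,-50,-60,-80):
    print(x,pj((x,0,-8)).round(),pj((x,12.5,-8)).round(),pj((x,0,8)).round(), pj((x,30,-10)).round())
s=env.state()
t=np.array([*pusher(2.405,18),62]);R=Rw(s["tcp_rot"]).as_matrix();print((R.T@(t-s["tool_pos"])).round(1))
pts=[(g,cam) for g,cam in [(18,2.405),(3,2.405),(0,2.4),(0,2.2),(0,2),(0,1.8),(0,1.6),(0,1.4),(0,1.2),(0,1.),(0,.8),(0,.6),(0,.4),(0,.2),(0,.1),(0,0)]]
c,sn=np.cos(YAW),np.sin(YAW)
Fm=np.array([[c,sn],[-sn,c]])
for g,cam in pts:
    v=Fm@(pusher(cam,g)-pusher(2.405,18));print(cam,g,"fwd(z) %.1f left(y) %.1f"%tuple(v))
```

```text
14 [375. 324.] [404. 324.] [375. 358.] [445. 319.]
0 [375. 335.] [406. 335.] [375. 372.] [450. 330.]
-10 [375. 345.] [408. 345.] [375. 383.] [454. 339.]
-20 [375. 355.] [410. 355.] [375. 395.] [459. 349.]
-30 [374. 367.] [412. 367.] [374. 409.] [464. 361.]
-40 [374. 380.] [414. 380.] [374. 424.] [470. 373.]
-50 [374. 396.] [417. 395.] [374. 441.] [476. 388.]
-60 [374. 413.] [420. 413.] [374. 460.] [483. 404.]
-80 [373. 456.] [427. 455.] [374. 506.] [501. 445.]
[57.6 -2.2  0.2]
2.405 18 fwd(z) 0.0 left(y) 0.0
2.405 3 fwd(z) 11.1 left(y) -10.1
2.4 0 fwd(z) 13.6 left(y) -12.2
2.2 0 fwd(z) 22.7 left(y) -16.2
2 0 fwd(z) 31.2 left(y) -22.5
1.8 0 fwd(z) 38.3 left(y) -30.9
1.6 0 fwd(z) 43.6 left(y) -41.2
1.4 0 fwd(z) 46.8 left(y) -50.1
1.2 0 fwd(z) 48.3 left(y) -59.5
1.0 0 fwd(z) 47.8 left(y) -69.7
0.8 0 fwd(z) 44.9 left(y) -80.0
0.6 0 fwd(z) 39.5 left(y) -89.8
0.4 0 fwd(z) 31.6 left(y) -98.4
0.2 0 fwd(z) 21.7 left(y) -105.1
0.1 0 fwd(z) 16.1 left(y) -107.5
0 0 fwd(z) 10.1 left(y) -109.3
```

Call:
arm_command([
  [[0.025,0,0],[0,0,0]],
  [[0.045,0,0],[0,0,0]],
  [[0.055,0,0],[0,0,0]],
  [[0.055,0,0],[0,0,0]],
  [[0.055,0,0],[0,0,0]],
])

```text
clock: 2.6
tool_pos: [593.0, -10.0, 65.7]
tcp_rot: [0.707, -0.029, 0.706, 0.029]
ft_force: [1.3, -0.1, 0.4]
width: 0.003
```

Run:
```python
from h import *
s=env.state();print(s["tool_pos"],s["ft_force"],pusher(2.405,18), Rw(s["tcp_rot"]).as_matrix().round(3))
```

```text
[593.0099162   -9.96309258  65.66633981] [ 1.27193923 -0.09727082  0.37700637] [592.38391169 -11.58810075] [[ 0.002 -0.081  0.997]
 [ 0.     0.997  0.081]
 [-1.    -0.     0.002]]
```

Call:
arm_command([
  [[0.003,-0.006,0.006],[0,0,0]],
  [[0.003,-0.011,0.011],[0,0,0]],
  [[0.003,-0.014,0.014],[0,0,0]],
  [[0.003,-0.016,0.018],[0,0,0]],
  [[0.003,-0.018,0.023],[0,0,0]],
  [[0.003,-0.021,0.027],[0,0,0]],
  [[0.003,-0.024,0.031],[0,0,0]],
  [[0.003,-0.028,0.035],[0,0,0]],
  [[0.003,-0.032,0.038],[0,0,0]],
  [[0.003,-0.037,0.041],[0,0,0]],
  [[0.003,-0.043,0.044],[0,0,0]],
  [[0.003,-0.047,0.045],[0,0,0]],
])

```text
clock: 3.8
tool_pos: [641.5, -53.5, 61.5]
tcp_rot: [0.707, -0.028, 0.706, 0.029]
ft_force: [-2.9, 3.3, -0.5]
width: 0.007
```

Run:
```python
from h import *
s=env.state();print(s["tool_pos"],s["ft_force"],pusher(1.5,0))
p,d=optics.read_camera("wrist");cv2.imwrite("pics/wrist2.png",cv2.resize(p[:,:,::-1],None,fx=1.5,fy=1.5))
c,sn=np.cos(YAW),np.sin(YAW);Fm=np.array([[c,sn],[-sn,c]])
for cam in np.arange(1.4,-.05,-.1): print(round(cam,1),(Fm@(pusher(cam)-s["tool_pos"][:2])).round(1))
```

```text
[641.52403164 -53.52549462  61.5254585 ] [-2.90307449  3.25588131 -0.51325504] [641.30328195 -53.47663812]
1.4 [ 1.2 -4.3]
1.3 [ 2.2 -8.9]
1.2 [  2.7 -13.8]
1.1 [  2.8 -18.8]
1.0 [  2.2 -23.9]
0.9 [  1.1 -29.1]
0.8 [ -0.7 -34.2]
0.7 [ -3.1 -39.2]
0.6 [ -6.1 -44. ]
0.5 [ -9.7 -48.5]
0.4 [-14.  -52.6]
0.3 [-18.7 -56.3]
0.2 [-23.9 -59.3]
0.1 [-29.5 -61.8]
-0.0 [-35.4 -63.5]
```

View pics/wrist2.png

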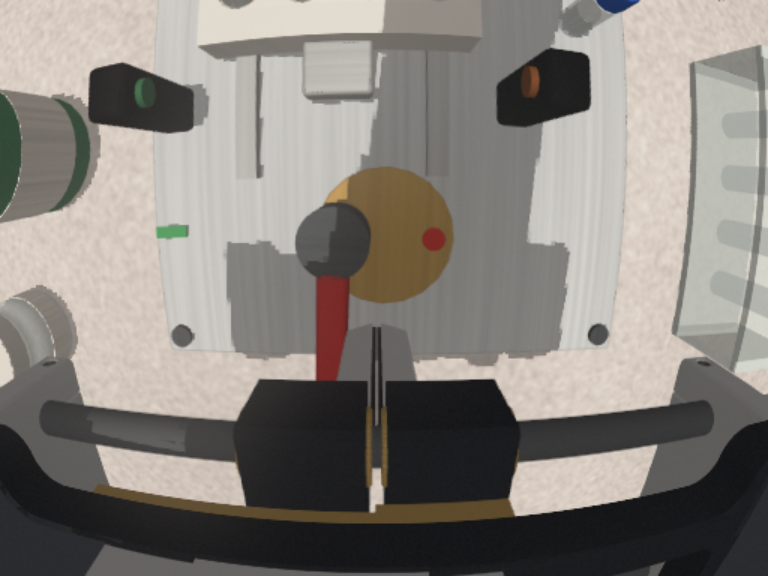

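The wrist picture shows the lever pointing forward with the fingers touching its left side at (340, 360). The red dot is at (433, 240), so the cam is at about 1.5 rad. I'm continuing the arc.

Call:
arm_command([
  [[0,-0.004,0.001],[0,0,0]],
  [[0,-0.009,0.002],[0,0,0]],
  [[0,-0.014,0.003],[0,0,0]],
  [[0,-0.019,0.003],[0,0,0]],
  [[0,-0.024,0.002],[0,0,0]],
  [[0,-0.029,0.001],[0,0,0]],
  [[0,-0.034,-0.001],[0,0,0]],
  [[0,-0.039,-0.003],[0,0,0]],
  [[0,-0.044,-0.006],[0,0,0]],
  [[0,-0.0485,-0.01],[0,0,0]],
  [[0,-0.0525,-0.014],[0,0,0]],
  [[0,-0.0565,-0.019],[0,0,0]],
])

```text
clock: 5.05
tool_pos: [626.6, -111.8, 61.7]
tcp_rot: [0.707, -0.029, 0.706, 0.029]
ft_force: [2.1, 3.2, 0.4]
width: 0.004
```

Run:
```python
from h import *
s=env.state();print(s["tool_pos"],s["ft_force"])
p,d=optics.read_camera("wrist");cv2.imwrite("pics/wrist3.png",cv2.resize(p[:,:,::-1],None,fx=1.5,fy=1.5))
c,sn=np.cos(YAW),np.sin(YAW);Fm=np.array([[c,sn],[-sn,c]])
for cam in np.arange(.5,-.05,-.1): print(round(cam,1),(Fm@(pusher(cam)-s["tool_pos"][:2])).round(1))
```

```text
[ 626.61418386 -111.82609144   61.68165132] [2.09049793 3.23949098 0.4054994 ]
0.5 [9.8 8.4]
0.4 [5.6 4.3]
0.3 [0.9 0.6]
0.2 [-4.3 -2.4]
0.1 [-9.9 -4.9]
0.0 [-15.9  -6.6]
```

View pics/wrist3.png

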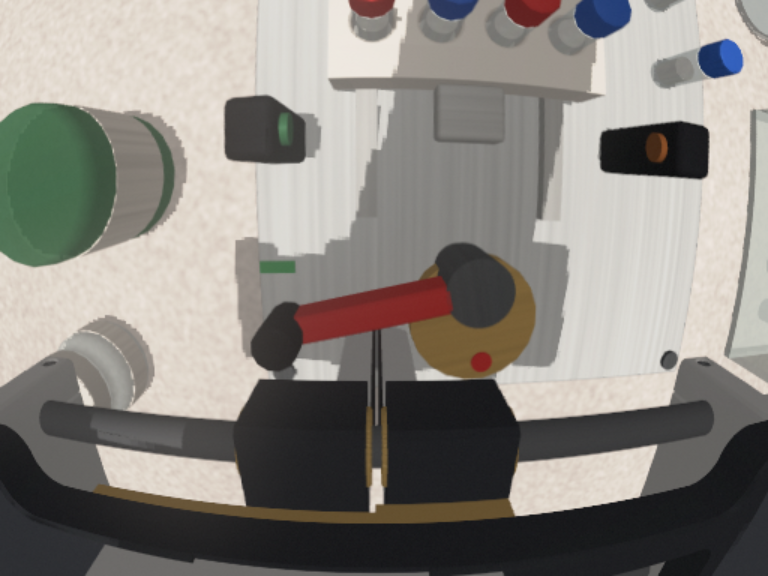

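The lever is now about 0.3 rad short of the green mark at (277, 267). I'll finish the arc, then back off.

Call:
arm_command([
  [[0,-0.003,-0.005],[0,0,0]],
  [[0,-0.005,-0.01],[0,0,0]],
  [[0,-0.0065,-0.015],[0,0,0]],
  [[0,-0.0065,-0.017],[0,0,0]],
  [[0,-0.0065,-0.017],[0,0,0]],
  [[0,-0.0065,-0.005],[0,0,0]],
  [[0,-0.0065,0.01],[0,0,0]],
  [[-0.04,-0.0065,0.01],[0,0,0]],
  [[-0.09,-0.0065,0.01],[0,0,0]],
  [[-0.12,-0.0065,0.01],[0,0,0]],
  [[-0.12,-0.0065,0.01],[0,0,0]],
])

```text
clock: 6.2
tool_pos: [638.4, -118.7, 186.0]
tcp_rot: [0.709, -0.029, 0.705, 0.027]
ft_force: [-0.1, 0.1, 0.1]
width: 0.005
```

Run:
```python
from h import *
s=env.state();print(s["tool_pos"],s["ft_force"])
p,d=optics.read_camera("wrist");cv2.imwrite("pics/wrist4.png",cv2.resize(p[:,:,::-1],None,fx=1.5,fy=1.5))
R=Rw(s["tcp_rot"]).as_matrix()
t=np.array([*fx2w(-141-8-25,0),180]);print(t,(R.T@(t-s["tool_pos"])).round(1))
# cam angle from wrist: ray red dot onto z=38
c=optics.get_calibration("wrist");T=c["tool_from_camera"];K=c["mtx"]
hsv=cv2.cvtColor(p,cv2.COLOR_RGB2HSV);m=cv2.inRange(hsv,(0,150,60),(6,255,255))|cv2.inRange(hsv,(174,150,60),(180,255,255))
n,l,st,ce=cv2.connectedComponentsWithStats(m)
for i in range(1,n):
    if st[i,4]<25: continue
    for z in (38,64):
        a=(ce[i]-K[:2,2])/K[0,0];th=np.hypot(*a);dd=np.array([*(a/th*np.sin(th)),np.cos(th)]);dd=dd*[1,-1,-1]
        o=R@T[:3,3]+s["tool_pos"];dw=R@T[:3,:3]@dd;w=o+dw*(z-o[2])/dw[2]
        v=w[:2]-AX;f=np.array([np.cos(YAW),np.sin(YAW)]);lv=np.array([-f[1],f[0]])
        print(ce[i].round(),st[i,4],z,np.linalg.norm(v).round(1),"fixt",(v@f).round(1),(v@lv).round(1))
```

```text
[ 638.44938013 -118.66841605  186.04685889] [-0.11409236  0.07230264  0.14944254]
[420.07049498 -87.07859327 180.        ] [   4.7   49.  -215.2]
[405.  11.] 236 38 208.3 fixt -163.0 129.6
[405.  11.] 236 64 190.5 fixt -152.0 114.9
[258.  32.] 217 38 126.5 fixt -119.5 -41.6
[258.  32.] 217 64 119.7 fixt -112.1 -42.1
[320.  35.] 214 38 121.7 fixt -119.2 24.5
[320.  35.] 214 64 113.3 fixt -111.8 18.5
[509. 131.] 91 38 313.8 fixt -34.7 311.8
[509. 131.] 91 64 284.1 fixt -34.3 282.0
[259. 142.] 666 38 40.7 fixt -1.1 -40.7
[259. 142.] 666 64 41.5 fixt -3.5 -41.3
[289. 184.] 63 38 45.3 fixt 44.6 -7.5
[289. 184.] 63 64 39.9 fixt 38.4 -10.9
[505. 191.] 206 38 326.4 fixt 53.2 322.1
[505. 191.] 206 64 295.0 fixt 46.3 291.3
[416. 321.] 597 38 327.9 fixt 257.3 203.2
[416. 321.] 597 64 296.2 fixt 233.4 182.4
```

View pics/wrist4.png

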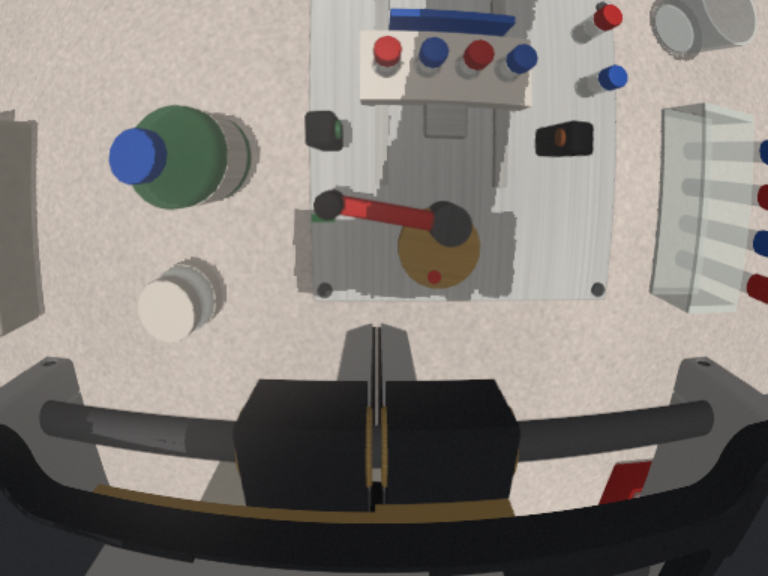

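Call:
arm_command([
  [[0,0.012,-0.045],[0,0,0]],
  [[0,0.023,-0.09],[0,0,0]],
  [[0,0.034,-0.135],[0,0,0]],
  [[0,0.045,-0.18],[0,0,0]],
  [[0,0.049,-0.215],[0,0,0]],
  [[0,0.049,-0.215],[0,0,0]],
  [[0,0.049,-0.215],[0,0,0]],
])

```text
clock: 6.95
tool_pos: [417.1, -85.8, 180.8]
tcp_rot: [0.706, -0.029, 0.707, 0.028]
ft_force: [0.2, -0.4, -0.5]
width: 0.003
```

Run:
```python
from h import *
s=env.state();print(s["tool_pos"],s["ft_force"],s["joints"].round(2),Rw(s["tcp_rot"]).as_matrix().round(3))
for n in ["top","scene"]:
    p,d=optics.read_camera(n)
    p=p[130:275,175:400] if n=="top" else p[130:270,100:360]
    cv2.imwrite(f"pics/{n}5.png",cv2.resize(np.clip(p[:,:,::-1]*1.5,0,255).astype(np.uint8),None,fx=3,fy=3,interpolation=cv2.INTER_CUBIC))
R=Rw(s["tcp_rot"]).as_matrix()
t=np.array([*fx2w(-141-8-25,0),60]);print(t,(R.T@(t-s["tool_pos"])).round(1))
```

```text
[417.12570246 -85.84066263 180.77794653] [ 0.24471408 -0.38328372 -0.46046885] [ 0.2   0.38 -0.09  2.15  0.06  0.62  1.72] [[-0.003 -0.08   0.997]
 [-0.     0.997  0.08 ]
 [-1.    -0.    -0.003]]
[420.07049498 -87.07859327  60.        ] [120.8  -1.5   3.2]
```

View pics/top5.png

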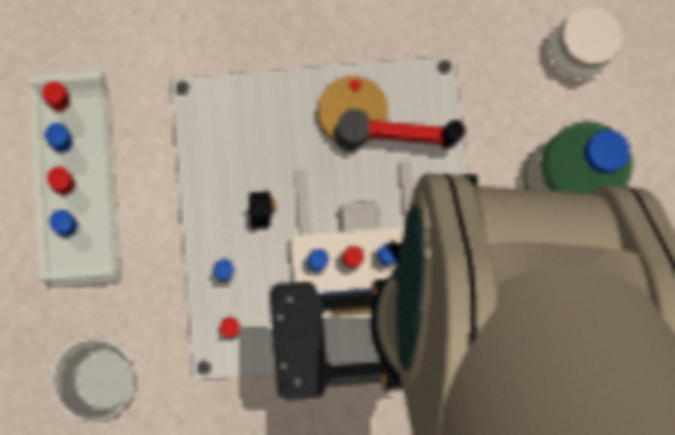

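View pics/scene5.png

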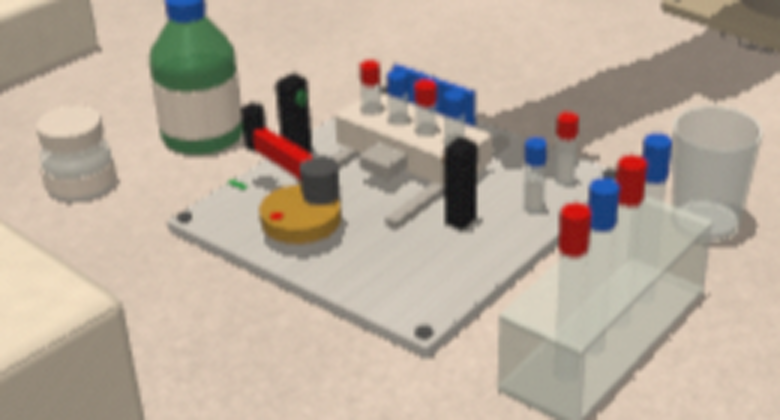

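The cam's low side faces the nose: the lever points right with its knob at (453, 131), next to the green mark, at about -0.1 rad. The carriage hasn't moved. Next I'll descend behind the blue plate.

Call:
arm_command([
  [[0.04,0,0.002],[0,0,0]],
  [[0.08,0,0.002],[0,0,0]],
  [[0.11,0,0.002],[0,0,0]],
  [[0.12,0,0.002],[0,0,0]],
  [[0.12,0,0.002],[0,0,0]],
  [[0.12,0,0.002],[0,0,0]],
])

```text
clock: 7.65
tool_pos: [421.5, -85.3, 61.9]
tcp_rot: [0.707, -0.029, 0.706, 0.029]
ft_force: [-0.2, 0.1, -0.1]
width: 0.009
```

Run:
```python
from h import *
s=env.state();print(s["tool_pos"],s["ft_force"],s["joints"].round(2))
p,d=optics.read_camera("wrist");cv2.imwrite("pics/wrist6.png",cv2.resize(p[:,:,::-1],None,fx=1.5,fy=1.5))
c,sn=np.cos(YAW),np.sin(YAW);Fm=np.array([[c,sn],[-sn,c]]);print("fixture",Fm@(s["tool_pos"][:2]-AX))
```

```text
[421.46650849 -85.33733856  61.93337945] [-0.22932342  0.12579185 -0.06056084] [ 0.17  0.62 -0.05  2.25  0.1   0.28  1.68]
fixture [-172.46767616    1.62259216]
```

View pics/wrist6.png

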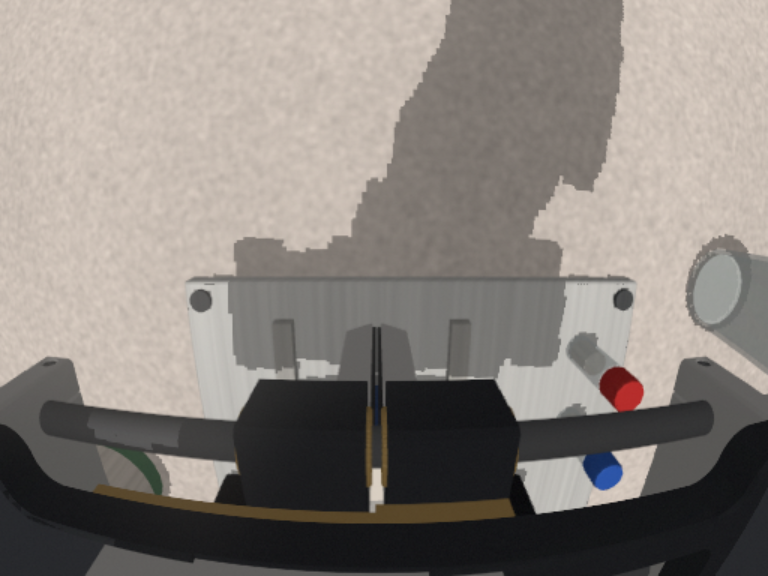

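Call:
arm_command([
  [[0,0,0.008],[0,0,0]],
  [[0,0,0.015],[0,0,0]],
  [[0,0,0.019],[0,0,0]],
  [[0,0,0.022],[0,0,0]],
  [[0,0,0.025],[0,0,0]],
  [[0,0,0.028],[0,0,0]],
  [[0,0,0.031],[0,0,0]],
  [[0,0,0.034],[0,0,0]],
  [[0,0,0.037],[0,0,0]],
  [[0,0,0.04],[0,0,0]],
  [[0,0,0.043],[0,0,0]],
  [[0,0,0.045],[0,0,0]],
])

```text
clock: 8.9
tool_pos: [465.6, -81.5, 61.3]
tcp_rot: [0.706, -0.029, 0.707, 0.029]
ft_force: [-2.7, 0.1, -1.4]
width: 0.003
```

Run:
```python
from h import *
s=env.state();print(s["tool_pos"],s["ft_force"],s["joints"].round(2))
p,d=optics.read_camera("scene");p=p[130:270,100:360]
cv2.imwrite("pics/scene7.png",cv2.resize(np.clip(p[:,:,::-1]*1.5,0,255).astype(np.uint8),None,fx=3,fy=3,interpolation=cv2.INTER_CUBIC))
c,sn=np.cos(YAW),np.sin(YAW);Fm=np.array([[c,sn],[-sn,c]]);print("fixture",Fm@(s["tool_pos"][:2]-AX))
```

```text
[465.62337456 -81.51789412  61.31858501] [-2.73718957  0.14447011 -1.38462695] [ 0.15  0.65 -0.05  2.13  0.09  0.36  1.67]
fixture [-128.14655069    1.85671745]
```

View pics/scene7.png

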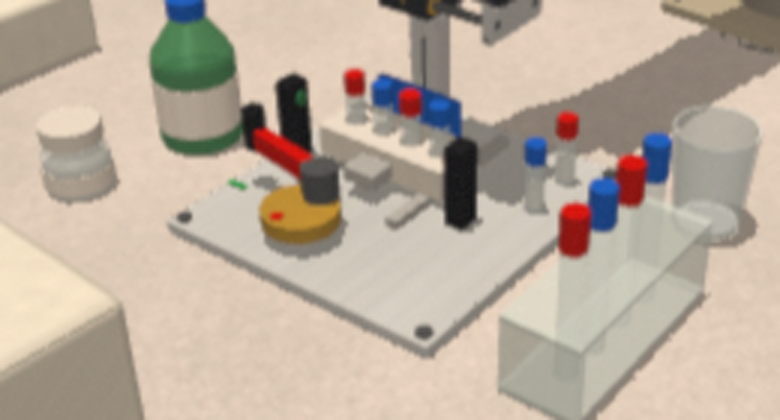

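The carriage is sliding under about 2.7 N, the vials are upright and the lever hasn't moved. I'll carry on gently.

Call:
arm_command([
  [[0,0,0.003],[0,0,0]],
  [[0,0,0.006],[0,0,0]],
  [[0,0,0.009],[0,0,0]],
  [[0,0,0.012],[0,0,0]],
  [[0,0,0.015],[0,0,0]],
  [[0,0,0.017],[0,0,0]],
  [[0,0,0.019],[0,0,0]],
  [[0,0,0.021],[0,0,0]],
  [[0,0,0.022],[0,0,0]],
  [[0,0,0.023],[0,0,0]],
])

```text
clock: 9.95
tool_pos: [488.4, -79.7, 61.5]
tcp_rot: [0.707, -0.029, 0.707, 0.029]
ft_force: [-2.4, 0.9, -1.9]
width: 0.005
```

Call:
arm_command([
  [[0,0,0.001],[0,0,0]],
  [[0,0,0.002],[0,0,0]],
  [[0,0,0.002],[0,0,0]],
])

```text
clock: 10.25
tool_pos: [490.7, -79.5, 61.5]
tcp_rot: [0.707, -0.029, 0.706, 0.029]
ft_force: [-1.0, 0.8, -1.3]
width: 0.006
```

Call:
arm_command([
  [[0,0,0.001],[0,0,0]],
  [[0,0,0.001],[0,0,0]],
])

```text
clock: 10.45
tool_pos: [491.6, -79.4, 61.5]
tcp_rot: [0.707, -0.029, 0.706, 0.029]
ft_force: [-1.2, 0.1, -1.0]
width: 0.005
```

Call:
arm_command([
  [[0,0,0.001],[0,0,0]],
  [[0,0,0.001],[0,0,0]],
])

```text
clock: 10.65
tool_pos: [492.6, -79.4, 61.5]
tcp_rot: [0.707, -0.029, 0.706, 0.029]
ft_force: [-0.6, 0.8, -0.2]
width: 0.007
```

Call:
arm_command([
  [[0,0,0.001],[0,0,0]],
  [[0,0,0.001],[0,0,0]],
])

```text
clock: 10.85
tool_pos: [493.6, -79.3, 61.5]
tcp_rot: [0.707, -0.029, 0.706, 0.029]
ft_force: [-1.8, 1.1, -0.9]
width: 0.008
```

Call:
arm_command([
  [[0,0,0.001],[0,0,0]],
  [[0,0,0.001],[0,0,0]],
])

```text
clock: 11.05
tool_pos: [494.5, -79.2, 61.5]
tcp_rot: [0.707, -0.029, 0.706, 0.029]
ft_force: [-2.5, 1.2, 0.5]
width: 0.001
```

Call:
arm_command([
  [[0,0,0.001],[0,0,0]],
  [[0,0,0.001],[0,0,0]],
])

```text
clock: 11.25
tool_pos: [494.5, -79.2, 61.5]
tcp_rot: [0.706, -0.029, 0.707, 0.029]
ft_force: [-4.9, 0.6, 3.7]
width: 0.006
```

Call:
arm_command([
  [[0,0,0.001],[0,0,0]],
  [[0,0,0.001],[0,0,0]],
])

```text
clock: 11.45
tool_pos: [494.5, -79.2, 61.4]
tcp_rot: [0.705, -0.029, 0.708, 0.029]
ft_force: [-6.7, 0.4, 5.8]
width: 0.004
```

Run:
```python
from h import *
s=env.state();print(s["tool_pos"],s["ft_force"])
p,d=optics.read_camera("scene");np.save("pics/scene8.npy",p);p=p[130:270,100:360]
cv2.imwrite("pics/scene8.png",cv2.resize(np.clip(p[:,:,::-1]*1.5,0,255).astype(np.uint8),None,fx=3,fy=3,interpolation=cv2.INTER_CUBIC))
c,sn=np.cos(YAW),np.sin(YAW);Fm=np.array([[c,sn],[-sn,c]]);print("fixture",Fm@(s["tool_pos"][:2]-AX))
# vial cap displacement from scene
cal=optics.get_calibration("scene")
for f in ("pics/scene0.npy","pics/scene8.npy"):
    q=np.load(f);h=cv2.cvtColor(q,cv2.COLOR_RGB2HSV);m=cv2.inRange(h,(0,150,60),(6,255,255))|cv2.inRange(h,(174,150,60),(180,255,255));m[:140]=0;m[190:]=0;m[:,205:]&=255
    n,l,st,ce=cv2.connectedComponentsWithStats(m)
    for i in range(1,n):
        if st[i,4]>8 and 200<ce[i][0]<260:
            w=onz(cal,*ce[i],83);print(f,ce[i].round(1),st[i,4],(Fm@(w[:2]-AX)).round(1))
```

```text
[494.49000029 -79.22581927  61.40338752] [-6.72469217  0.40015905  5.82096843]
fixture [-99.18911506   1.80563656]
pics/scene0.npy [222.8 153.6] 40 [-100.4  -37.5]
pics/scene0.npy [241.5 160.5] 46 [-99.9  18.8]
pics/scene0.npy [207.2 188.6] 9 [36.2 33.9]
pics/scene8.npy [209.6 161.8] 47 [-52.1 -37. ]
pics/scene8.npy [228.4 168.9] 52 [-52.4  18.5]
```

View pics/scene8.png

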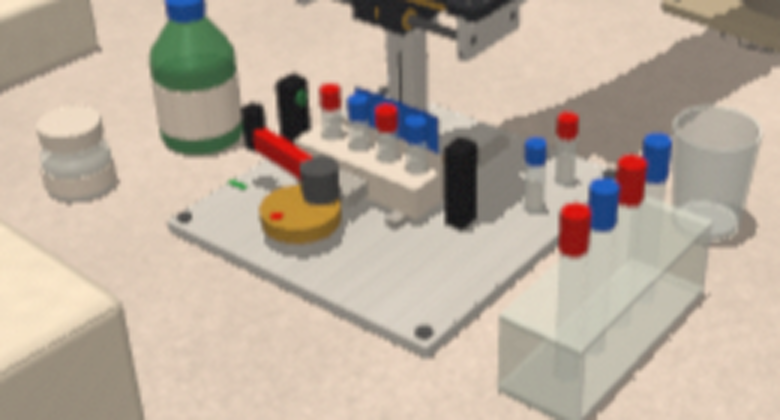

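The carriage has stopped. The caps moved 47.9 mm and the force is rising with no further motion, so it's home. I'm retreating backwards, then up.

Call:
arm_command([
  [[0,0,-0.004],[0,0,0]],
  [[0,0,-0.015],[0,0,0]],
  [[0,0,-0.035],[0,0,0]],
  [[0,0,-0.05],[0,0,0]],
  [[0,0,-0.05],[0,0,0]],
  [[-0.04,0,-0.05],[0,0,0]],
  [[-0.08,0,-0.05],[0,0,0]],
  [[-0.12,0,-0.05],[0,0,0]],
  [[-0.15,0,-0.05],[0,0,0]],
  [[-0.15,0,-0.05],[0,0,0]],
  [[-0.15,0,-0.05],[0,0,0]],
])

```text
clock: 12.6
tool_pos: [447.7, -83.2, 212.0]
tcp_rot: [0.708, -0.029, 0.705, 0.029]
ft_force: [-0.5, 0.1, -0.9]
width: 0.004
```

Run:
```python
from h import *
s=env.state();print(s["tool_pos"],s["ft_force"],abs(s["qvel"]).max())
c,sn=np.cos(YAW),np.sin(YAW);Fm=np.array([[c,sn],[-sn,c]])
cal=optics.get_calibration("scene");q,_=optics.read_camera("scene")
h=cv2.cvtColor(q,cv2.COLOR_RGB2HSV);m=cv2.inRange(h,(0,150,60),(6,255,255))|cv2.inRange(h,(174,150,60),(180,255,255))
n,l,st,ce=cv2.connectedComponentsWithStats(m)
for i in range(1,n):
    if st[i,4]>8 and 200<ce[i][0]<260 and ce[i][1]<190: print(ce[i],(Fm@(onz(cal,*ce[i],83)[:2]-AX)).round(1))
t,_=optics.read_camera("top")
a=cv2.resize(q[130:260,100:360],(780,390));cv2.imwrite("pics/sc9.png",np.clip(a[:,:,::-1]*1.5,0,255))
cv2.imwrite("pics/top9.png",cv2.resize(np.clip(t[130:275,175:400,::-1]*1.5,0,255).astype(np.uint8),None,fx=3,fy=3,interpolation=cv2.INTER_CUBIC))
```

```text
[447.70276106 -83.19136947 212.03568468] [-0.48282579  0.12387003 -0.94597307] 0.035408365693317345
[209.55319149 161.76595745] [-52.1 -37. ]
[228.48076923 169.03846154] [-52.   19.1][ WARN:0@2.905] global loadsave.cpp:1063 imwrite_ Unsupported depth image for selected encoder is fallbacked to CV_8U.
```

View pics/top9.png

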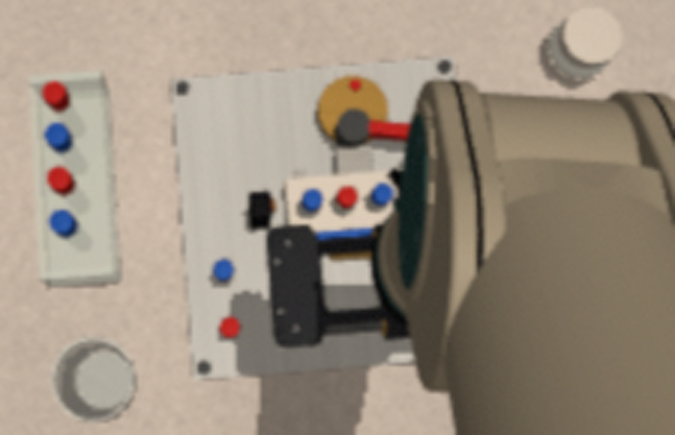

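View pics/sc9.png

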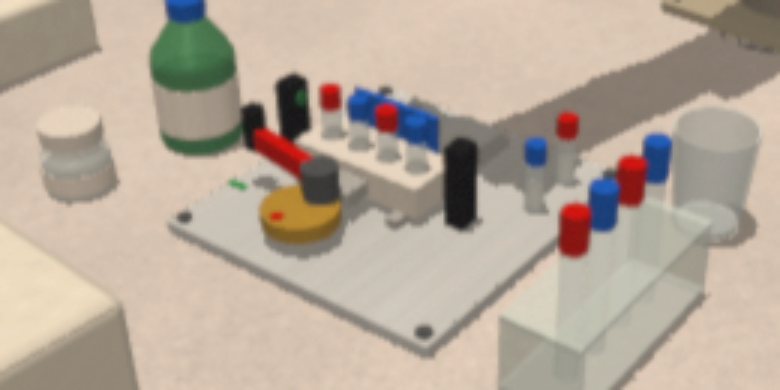

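The carriage stayed home at 48 mm, the vials are upright, the lever is at the mark and the arm is clear of everything.

```bash
python3 -c "
from bench import job
print(job.close_job())"
```

```text
the job is handed in; nothing more can be done
None
```

The lever is round at the green mark, the carriage is fully home, and the job was handed in with about 47 s of the 59 s left. No verdict was reported.

- **Lever:** I pushed it clockwise with the closed fingertips from about 2.4 rad, at about 4 N. It went slightly past the mark, to roughly -0.1 to -0.17 rad by my rough readings, inside the 0.4 rad limit. The carriage was still back at that point.
- **Carriage:** I pushed the blue plate at about 1 to 3 N until it stopped and the reading rose to about 9 N (6.7 N of it along the push). The vial caps had moved about 48 mm, matching the full travel, and stayed there after I backed off.
- **Last pictures:** all four vials stand upright. The spare vials, beaker, rack, jar and bottle look unmoved by eye; I did not re-measure them. The arm is clear of everything and the force reading is about 1 N or less.
- **Disagreement:** the carriage stopped with the tool about 2 mm further forward than I had calculated. That is within the calibration error, and the 48 mm cap movement supports it being home.

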